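# Close a vial's cap with the guarded bench press

### The job

Close the cap of the vial in the small bench press: push the guard's shutter fully open, reach through the window and press the lever all the way down with the fingertips, keeping it down for a good second. Then let the lever come back up, withdraw, and push the shutter fully closed again. Do not touch the guard's frame, and leave the vial and the things around the press where they stand.

Things in the scene. Friction and masses are not known exactly. Their poses are not given: they have to be found in the camera images.
- press: Small fixed bench press: white base plate 130 x 210 x 8 mm (its x by its y). Origin: centre of the underside. Its x axis points away from the robot side (front is -x), y to the left seen from the front, z up. It carries the lever, the shutter and the nest (an open grey tray) in which the vial stands.
- guard: Fixed aluminium guard frame over the press, same origin and axes: posts, clear panels (130 x 210 mm round) and a 4 mm top plate, upper face 112 mm above the work surface, with one window. Two rails along y in front of and behind the shutter's path reach 118 mm. None of this may be touched; shutter and lever are not part of it.
- window (a point): Centre of the guard's window, level with the upper face of the top plate (112 mm above the work surface). In the press's frame at x -22 mm, y -45 mm. The opening is 66 mm along the press's x and 84 mm along its y.
- shutter (a joint): How far the shutter is open, m: 0 closed (window covered), 0.088 fully open (a stop), sliding along the press's +y over the top plate. Starts between 0 and 0.02. It slides with about 1.5 N of friction and stays where it is left.
- shutter_ridge (a point): Middle of the top of the ridge on the shutter, 133 mm above the work surface. The shutter is a grey plate 76 (x) x 90 (y) x 4 mm, upper face 117 mm above the work surface; the ridge stands 16 mm up across its middle, 50 mm long along x, 8 mm thick along y, and is pushed from its side. Straight above the window's centre when closed.
- lever (a joint): Angle of the lever, rad: 0 up (at rest), 0.24 fully down (a stop). It hinges at the back of the press about the press's y axis, 70 mm behind the pad's centre, 88 mm above the work surface; a spring brings it back up. At the pad about 4 N starts it and 8 to 9 N holds it fully down.
- lever_pad (a point): Centre of the upper face of the lever's black finger pad, 34 (x) x 40 (y) mm. At rest it is level, straight below the window's centre, 98 mm above the work surface (14 mm below the top plate's upper face); fully down this point is 17 mm lower, and the pad dips towards the front by 0.24 rad.
- vial: Loose strip vial with flip cap, 60 mm tall, about 33 x 28 mm, standing in the nest under the lever behind the finger pad. Origin: centre of its underside. It stays in the nest.
- cup: Loose specimen cup with a lid, 68 mm wide, 72 mm tall, beside the press. Origin: centre of its underside. Bystander.
- timer: Loose flat digital timer, 64 x 70 x 19 mm, beside the press. Origin: centre of its underside. Bystander.
- saline: Loose dropper bottle, 46 mm wide, 128 mm tall, standing at the far left or far right of the press. Origin: centre of its underside. Bystander.
- slide_box: Loose slide box with a lid, 75 x 102 x 33 mm, lying at the far right or far left of the press. Origin: centre of its underside. Bystander.

How it is judged:
On the way, in this order (a step that is already met when the one before it is completed fails the run):
1. the shutter has been pushed fully open (value of joint shutter above 0.08 m), for 0.1 s.
2. the lever is kept fully down by the fingers for 0.8 s with the shutter open (value of joint lever above 0.21 rad and value of joint shutter above 0.075 m and contact force between the fingers and lever above 1 N), for 0.8 s.
3. the lever is back up and let go (value of joint lever below 0.03 rad and contact force between the fingers and lever below 0.1 N), for 0.1 s.
At the end, for the whole second after the job is handed in: The shutter is closed to within 6 mm, the lever is back up (under 0.03 rad), and the vial stands still in its nest within 10 mm of where it was (value of joint shutter below 0.006 m and value of joint lever below 0.03 rad and horizontal distance between vial and press below 0.06 m and distance of vial from where it was at the start of the episode below 0.01 m and linear speed of vial below 0.02 m/s); the robot touches nothing.
It fails at once if the guard's frame is touched (contact force between any of the fingers, the arm and guard above 0.5 N).
It fails at once if the vial is lifted, tipped or moved (distance of vial from where it was at the start of the episode above 0.012 m or angle between vial's own z axis and vertical above 0.3 rad).
It fails at once if a thing beside the press is lifted or shifted by more than 20 mm (distance of any of cup, timer, saline, slide_box from where it was at the start of the episode above 0.02 m).
It also fails if it takes over 59 s, if anything falls off the work surface, if the arm or the gripper's body presses on something with over 40 N, if the wrist force passes 120 N, or if a joint passes its speed limit or range.

### The arm

A 6-joint arm with a two-finger parallel gripper is mounted at the origin on a cart in front of the work surface, level with it; the furniture and walls round the work are solid. World frame = base frame: x ahead of the robot, y to its left, z up, the work surface at z = 0. Lengths are in m, angles in rad, forces in N, time in s.
With the tool pointing down it reaches from about 0.325 to 0.85 m from the base axis. Payload 4.4 kg.
Tool frame: the origin (TCP) lies on the centre line of the jaws, within the pads' length; the fingertips stand 22 mm ahead of it and the grasp point (between the pads) lies 3 mm ahead of it; z points along the fingers, y is the line along which they close (so a half turn about z gives the same grasp; the last joint's range is limited). The gripper opens to 94 mm and grips with 3 to 60 N. Pads are 16 mm wide; open, the fingers measure 119 mm over their backs; the gripper's body (75 mm by 177 mm) begins 78 mm behind the grasp point.
Start: joints at [-1.45, 0.207, 1.542, -0, 1.393, -0.15], TCP at [0.154, -0.554, 0.227] pointing down, gripper open.
Joint ranges: [-2.73, 2.73], [-0.86, 2.22], [0.23, 2.46], [-1.11, 4.25], [0.08, 2.63], [-2.82, 2.82]. Speed limits (rad/s): [2.79, 2.79, 3.14, 3.14, 3.14, 3.14].

### API

Orientations are given as a unit quaternion [x, y, z, w].
In Python, from station import sense, camera, camera_model, workorder gives the robot as it stands.
- The arm moves only by the tool arm_command, never from a script. Its argument "deltas" is text: rows parted by semicolons, each of 7 numbers parted by spaces: the turn, a rotation vector about the world's x, y, z in units of 6 degrees (1.0 is 6 degrees), then the shift along the world's x, y, z in units of 4 cm (1.0 is 4 cm), then the closure, from 0 (fully open) to 1 (shut). In form: wx wy wz dx dy dz claw; .... A call has 1 to 20 rows; each row shifts and turns the commanded pose from where the row before left it; what a row does not reach is not made up. A row lasts 1/12 s, in which the tool goes at most 41.7 mm and 7.16 degrees, less where a joint would pass 70% of its speed; a pose out of reach is approached as far as the arm can. A call with a number of a shift or a turn outside -1 to 1 is refused whole. A call with a gripper value outside its range is refused whole. The fingers move at their own pace and stop on an object; "grip_force" is the grip in N (left out, the last holds). Time passes only in rows, so rows that do not move let the fingers close. It gives the time, the measured TCP pose, the force, the opening and the grip force at its end, in the units of the state.
- sense(): the state, without advancing time (a new reading comes with each control period).
- camera(name): name is "side" or "top"; returns the picture (384x512x3 uint8, red, green, blue); there is no depth.
- camera_model(name): a dict with "K" (3x3 intrinsics, pixels), "position" and "rotation" of the camera in the world. Camera axes: x right, y down, z forward; pixel columns grow to the right and rows downward; lengths in m; the calibration is good to about 2 mm. A picture is of the moment at which its call begins. camera_model takes no time and is no camera call.
- workorder.job_done(): hands the job in; it is judged then, once.
The state is a dict: "clock": time; "joints": joint angles; "qd": joint speeds; "effort": joint torques, N m; "ee_pos": TCP position; "orientation": TCP orientation; "wrist_force": force on the tool from outside, world axes, zero at the start; "ft_torque": the same for the moment, N m; "finger_gap": finger opening in m; "grasp_force": force on a finger pad.
Only numpy, scipy, OpenCV 4.12 (cv2) and the standard library are available. Lean on these libraries where they do the work, as an engineer would, in place of code of your own. Each camera call takes 0.05 s, during which the arm holds its last target. There are 200 camera calls.

## Working session

There is one attempt and no reset: what is moved stays moved. The work goes in short steps, Python scripts to look and compute and a tool call to move; the robot and the scene stay as the last step left them, time stands still between calls to the robot, and variables do not carry over. Pictures are saved under pics/ and viewed, at most 10 in all, crops included, and the job is handed in when it is done.

Besides the shell and the picture viewer there is one more tool, called after "Emit:" by a JSON object that holds its "name" and its "arguments", one argument or row to a line. arm_command: Moves the arm, as the interface text tells. Its arguments: {"type":"object","properties":{"deltas":{"type":"string"},"grip_force":{"type":"number"}},"required":["deltas"]}

```bash
mkdir -p pics; ls
python3 - <<'E'
from station import sense,camera,camera_model
import cv2,numpy as np
for n in("side","top"):
    cv2.imwrite(f"pics/{n}0.png",camera(n)[:,:,::-1]); m=camera_model(n); print(n,m)
print(sense())
E
```

```text
pics
side {'K': array([[496.18429883,   0.        , 259.76733098],
       [  0.        , 496.18429883, 191.37041497],
       [  0.        ,   0.        ,   1.        ]]), 'position': array([-0.13441726,  1.81373984,  0.85245381]), 'rotation': array([-0.1459308 ,  0.81566016, -0.55142516,  0.09660746])}
top {'K': array([[442.40520621,   0.        , 261.18679629],
       [  0.        , 442.40520621, 196.93429724],
       [  0.        ,   0.        ,   1.        ]]), 'position': array([0.41380243, 0.06693178, 1.46825812]), 'rotation': array([ 0.71434262, -0.69846985,  0.03430156, -0.02603642])}
{'clock': 0.1, 'joints': array([-1.45049250e+00,  2.07339466e-01,  1.54277033e+00, -3.74060893e-05,
        1.39350054e+00, -1.50498963e-01]), 'qd': array([-0.00054629, -0.00120637, -0.00280184, -0.00061675, -0.00028637,
       -0.00025535]), 'effort': array([-4.11598430e-04, -3.71864283e+01, -2.82292610e+01,  7.00907456e-02,
        3.10986803e-02, -4.65775463e-05]), 'ee_pos': array([ 0.15371227, -0.55337822,  0.22642355]), 'orientation': array([ 9.90846275e-01,  1.34991260e-01, -3.17399748e-06, -1.00900126e-03]), 'wrist_force': array([-0.22124348,  0.83767705, -0.59415053]), 'ft_torque': array([-0.04942738, -0.02346919,  0.00293919]), 'grasp_force': 0.0, 'finger_gap': 0.09388842629290557}
```

View pics/top0.png

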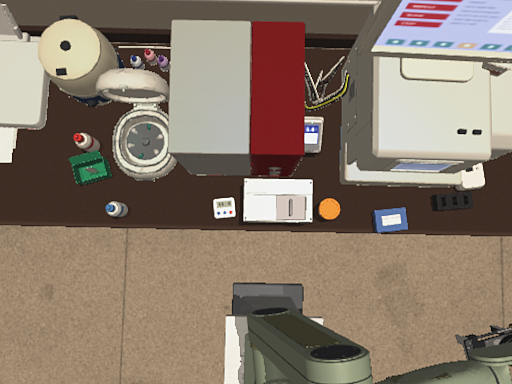

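View pics/side0.png

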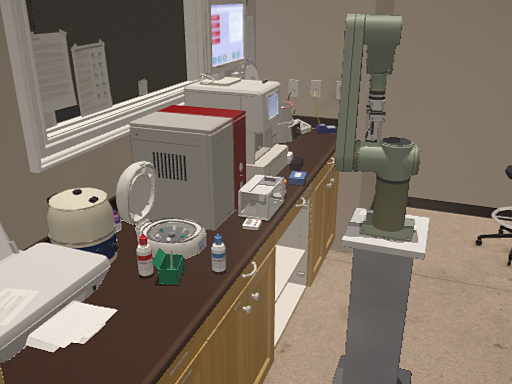

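The top view shows the press at about (278,200), with the shutter and ridge at about (291,207). The timer is at (223,207), the cup at (329,208) and a tall cabinet stands just behind at x 170–303. Next I'll zoom in.

```bash
cat > h.py <<'E'
import numpy as np
from scipy.spatial.transform import Rotation as R
from station import camera_model
def ray(n,uv,z):
    m=camera_model(n);d=R.from_quat(m["rotation"]).apply(np.linalg.inv(m["K"])@[uv[0],uv[1],1.])
    p=m["position"];return p+d*(z-p[2])/d[2]
def proj(n,P):
    m=camera_model(n);q=R.from_quat(m["rotation"]).inv().apply(np.asarray(P)-m["position"]);q=q@m["K"].T;return q[...,:2]/q[...,2:]
E
python3 - <<'E'
import cv2
from h import *
a=cv2.imread("pics/top0.png")[165:240,200:360];cv2.imwrite("pics/topc.png",cv2.resize(a,None,fx=5,fy=5,interpolation=cv2.INTER_CUBIC))
b=cv2.imread("pics/side0.png")[150:240,210:310];cv2.imwrite("pics/sidec.png",cv2.resize(b,None,fx=6,fy=6,interpolation=cv2.INTER_CUBIC))
print(ray("top",(278,200),.112),ray("top",(290,207),.133))
E
```

```text
[5.21753223e-01 4.11835057e-04 1.12000000e-01] [ 0.49967118 -0.0352786   0.133     ]
```

View pics/topc.png

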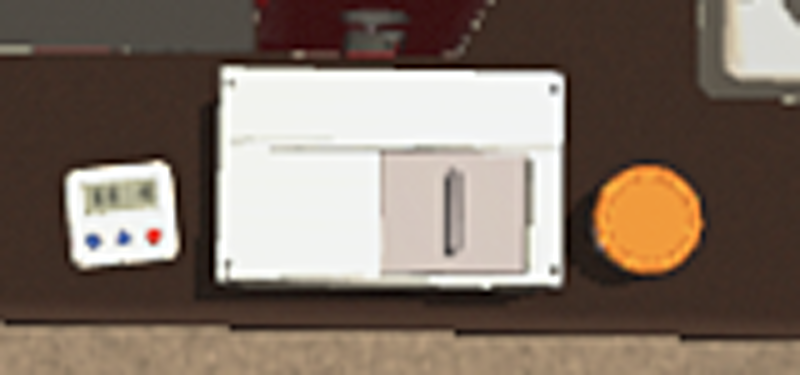

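View pics/sidec.png

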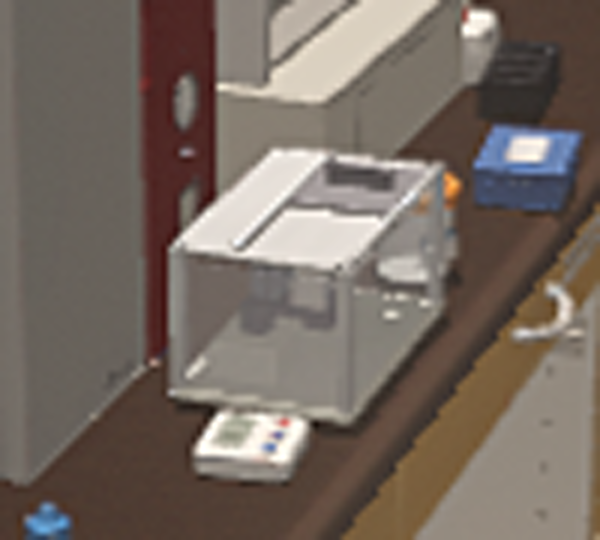

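The crops show the top plate's corners at about (220,67), (564,72), (562,288) and (217,283) in the 5x top crop. The ridge runs about (445–462, 168–255), so the shutter is nearly closed. The clear guard and the cabinet behind are both visible in the side view.

Run:
```python
import cv2
from h import *
a=cv2.imread("pics/top0.png")
w=((a.min(2)>150)&(np.arange(512)>=238)).astype(np.uint8); w[:165]=0; w[:,315:]=0; w[235:]=0
w=cv2.morphologyEx(w,cv2.MORPH_CLOSE,np.ones((3,3)))
cs,_=cv2.findContours(w,cv2.RETR_EXTERNAL,2);c=max(cs,key=cv2.contourArea)
# subpixel corners: contour pixels are pixel centres -> rect is short by 1 px
P=np.array([ray("top",p[0],.112)[:2] for p in c],np.float32)
print(cv2.minAreaRect(P), "px", cv2.minAreaRect(c))
# ridge: dark pixels in shutter
f=lambda x,y:((x+.5)/5-.5+200,(y+.5)/5-.5+165)
for n,p,z in [("ridge top end",(453,168),.133),("ridge low",(454,255),.133),("shL",(381,210),.117),("shR",(529,210),.117),("shT",(455,150),.117),("shB",(455,271),.117),
 ("cTL",(220,67),.112),("cTR",(564,72),.112),("cBR",(562,288),.112),("cBL",(217,283),.112)]:
    print(n,ray("top",f(*p),z).round(4))
print("cab",ray("top",f(300,50),0),ray("top",f(240,50),0))
g=a[185:232,270:312].astype(int).sum(2)//3
print(g[14:36,14:26])
```

```text
((0.5226144790649414, 0.001429148018360138), (0.2108079195022583, 0.133837029337883), 89.77374267578125) px ((277.595947265625, 199.7381134033203), (68.38218688964844, 43.36360168457031), 1.6846843957901)
ridge top end [ 0.5264 -0.0354  0.133 ]
ridge low [ 0.4737 -0.0369  0.133 ]
shL [0.5009 0.007  0.117 ]
shR [ 0.503  -0.0837  0.117 ]
shT [ 0.5389 -0.0377  0.117 ]
shB [ 0.4646 -0.0389  0.117 ]
cTL [0.5874 0.1079 0.112 ]
cTR [ 0.5893 -0.1048  0.112 ]
cBR [ 0.4559 -0.1052  0.112 ]
cBL [0.4542 0.1064 0.112 ]
cab [0.61447528 0.05808635 0.        ] [0.61352604 0.09820797 0.        ]
[[200 202 202 204 202 167 126 162 178 206 202 202]
 [201 201 202 206 188 111 129 141 153 208 203 202]
 [200 201 202 208 181  72 136 147 155 208 203 202]
 [201 201 202 208 182  75 141 149 156 209 203 202]
 [200 201 202 209 182  77 142 150 155 210 204 201]
 [201 200 202 208 183  78 146 152 153 210 204 201]
 [201 201 201 208 182  80 151 154 153 210 203 202]
 [201 200 202 209 182  81 154 157 152 209 203 201]
 [201 201 202 208 182  82 155 158 150 209 202 202]
 [202 201 202 208 182  83 157 158 149 208 202 202]
 [201 201 202 208 180  83 158 162 156 208 202 201]
 [201 201 201 207 181  83 159 166 159 208 202 201]
 [202 202 202 208 181  85 162 166 159 208 203 201]
 [201 201 202 208 180  86 165 167 157 207 202 201]
 [200 202 202 207 181  88 168 167 156 208 203 202]
 [200 200 202 208 181  73 139 155 166 206 202 201]
 [201 201 202 206 180  57 100 169 195 204 202 201]
 [201 201 201 204 196 163 171 198 204 201 201 202]
 [202 201 203 205 206 208 207 205 202 202 201 203]
 [207 208 208 208 208 208 207 206 205 205 205 205]
 [143 132 129 128 132 146 145 144 145 146 147 147]
 [195 204 233 230 230 233 233 230 231 230 231 230]]
```

Emit:
{"name": "arm_command", "arguments": {
  "deltas": "0 0 -0.5 0.48 0.65 0 1;0 0 -0.5 0.48 0.65 0 1;0 0 -0.5 0.48 0.65 0 1;0 0 -0.5 0.48 0.65 0 1;0 0 -0.5 0.48 0.65 0 1;0 0 0 0.48 0.65 0 1;0 0 0 0.48 0.65 0 1;0 0 0 0.48 0.65 0 1;0 0 0 0.48 0.65 0 1;0 0 0 0.48 0.65 0 1;0 0 0 0.48 0.65 0 1;0 0 0 0.48 0.65 0 1;0 0 0 0.48 0.65 0 1;0 0 0 0.48 0.65 0 1;0 0 0 0.48 0.65 0 1;0 0 0 0.48 0.65 0 1;0 0 0 0.48 0.65 0 1;0 0 0 0.48 0.65 0 1;0 0 0 0 0 -0.4 1;0 0 0 0 0 0 1",
  "grip_force": 20
}}

```text
clock: 1.77
ee_pos: [0.4982, -0.0838, 0.2086]
orientation: [1.0, 0.006, -0.003, -0.001]
wrist_force: [-1.5, -0.4, -1.1]
finger_gap: 0.0004
grasp_force: 0.0
```

Emit:
{"name": "arm_command", "arguments": {
  "deltas": "0 0 0 0 0 -0.5 1;0 0 0 0 0 -0.5 1;0 0 0 0 0 0 1;0 0 0 0 0 0 1"
}}

```text
clock: 2.1
ee_pos: [0.4978, -0.0863, 0.1704]
orientation: [1.0, 0.004, -0.002, -0.001]
wrist_force: [-0.0, -0.9, 0.4]
finger_gap: 0.0005
grasp_force: 0.0
```

Run:
```python
from station import sense,camera
import cv2
from h import *
s=sense();print(s["ee_pos"],s["wrist_force"])
a=camera("top")[155:240,220:350,::-1];b=camera("side")[120:220,230:310,::-1]
a=cv2.resize(a,(520,340),interpolation=2);b=cv2.resize(b,(272,340),interpolation=2)
cv2.imwrite("pics/a1.png",np.hstack([a,b]))
t=s["ee_pos"]-[0,0,.022]
print("tip side",(proj("side",t)-[230,120])*3.4+[520,0],"tip top",(proj("top",t)-[220,155])*4)
for q in [(.5,-.036,.133),(.475,-.036,.133),(.525,-.036,.133)]: print((proj("side",q)-[230,120])*3.4+[520,0])
```

```text
[ 0.49783941 -0.08626557  0.17042563] [-0.00779612 -0.86928946  0.42877059]
tip side [668.06146528 168.16167716] tip top [349.64949084 210.70211201]
[653.18380772 192.41239939]
[672.39261043 194.89343101]
[634.12136319 189.95027156]
```

View pics/a1.png

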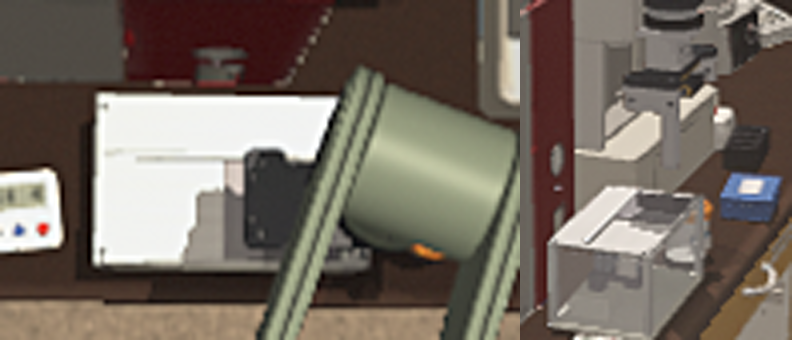

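The side view shows the fingertip at about (668,165), matching the predicted position. The ridge is clear to its left, so I'll descend and push.

Emit:
{"name": "arm_command", "arguments": {
  "deltas": "0 0 0 0.04 0 -0.3 1;0 0 0 0 0 -0.3 1;0 0 0 0 0 0 1;0 0 0 0 0.2 0 1;0 0 0 0 0.2 0 1;0 0 0 0 0.2 0 1;0 0 0 0 0.2 0 1;0 0 0 0 0.2 0 1;0 0 0 0 0.2 0 1;0 0 0 0 0.2 0 1;0 0 0 0 0 0 1"
}}

```text
clock: 3.12
ee_pos: [0.5013, -0.0284, 0.1479]
orientation: [1.0, 0.005, 0.0, -0.0]
wrist_force: [0.5, -0.3, -0.3]
finger_gap: 0.0003
grasp_force: 0.1
```

Emit:
{"name": "arm_command", "arguments": {
  "deltas": "0 0 0 -0.03 0.2 -0.02 1;0 0 0 0 0.2 -0.02 1;0 0 0 0 0.2 0 1;0 0 0 0 0.2 0 1;0 0 0 0 0.2 0 1;0 0 0 0 0.1 0 1;0 0 0 0 0.1 0 1"
}}

```text
clock: 3.7
ee_pos: [0.5009, 0.0183, 0.1473]
orientation: [1.0, 0.005, 0.001, 0.0]
wrist_force: [0.2, -2.6, 7.6]
finger_gap: 0.0001
grasp_force: 3.0
```

Run:
```python
from station import sense,camera
import cv2
from h import *
s=sense();print(s["ee_pos"],s["wrist_force"])
a=camera("top")[155:240,220:350,::-1];b=camera("side")[120:220,230:310,::-1]
a=cv2.resize(a,(520,340),interpolation=2);b=cv2.resize(b,(272,340),interpolation=2)
cv2.imwrite("pics/a2.png",np.hstack([a,b]))
```

```text
[0.50090939 0.01831355 0.14734914] [ 0.17977673 -2.55112148  7.62166591]
```

View pics/a2.png

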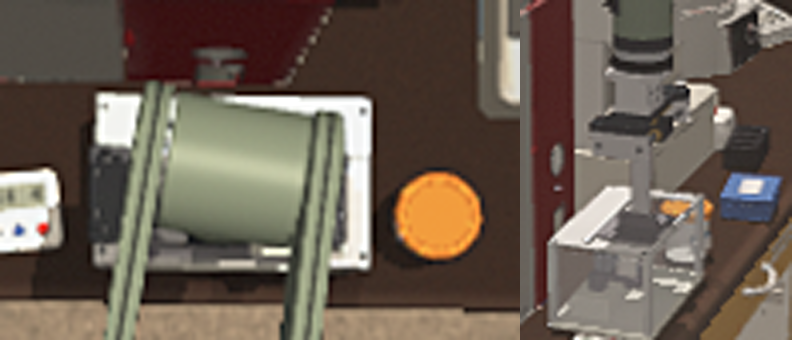

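The shutter plate now sits well to the left, with its near end at about (640,230) in the side part, and the window is opening. I'll check the force after settling.

Emit:
{"name": "arm_command", "arguments": {
  "deltas": "0 0 0 0 0 0 1;0 0 0 0 0 0 1"
}}

```text
clock: 3.97
ee_pos: [0.5008, 0.0184, 0.1469]
orientation: [1.0, 0.004, 0.001, -0.0]
wrist_force: [-0.3, 0.2, 5.0]
finger_gap: 0.0008
grasp_force: 1.9
```

Emit:
{"name": "arm_command", "arguments": {
  "deltas": "0 0 0 0 0.1 0.05 1;0 0 0 0 0.1 0 1;0 0 0 0 0 0 1;0 0 0 0 0 0 1"
}}

```text
clock: 4.3
ee_pos: [0.4997, 0.0266, 0.1477]
orientation: [1.0, 0.005, -0.0, -0.0]
wrist_force: [0.6, -0.9, 2.6]
finger_gap: 0.0004
grasp_force: 0.8
```

Emit:
{"name": "arm_command", "arguments": {
  "deltas": "0 0 0 0 0.07 0.02 1;0 0 0 0 0 0 1;0 0 0 0 0 0 1"
}}

```text
clock: 4.55
ee_pos: [0.4993, 0.029, 0.1482]
orientation: [1.0, 0.005, -0.001, -0.0]
wrist_force: [0.5, -0.5, 1.3]
finger_gap: 0.0008
grasp_force: 0.4
```

Emit:
{"name": "arm_command", "arguments": {
  "deltas": "0 0 0 0 0.06 0 1;0 0 0 0 0.06 0 1;0 0 0 0 0 0 1;0 0 0 0 0 0 1"
}}

```text
clock: 4.88
ee_pos: [0.4995, 0.0314, 0.1485]
orientation: [1.0, 0.005, -0.001, 0.002]
wrist_force: [0.1, -6.9, 1.1]
finger_gap: 0.0004
grasp_force: 3.0
```

At 6.9 N at the expected place, the shutter is at its stop. I'll back off, go over the window and descend to near the pad.

Emit:
{"name": "arm_command", "arguments": {
  "deltas": "0 0 0 0 -0.2 0 1;0 0 0 0 -0.3 0.2 1;0 0 0 0 -0.5 0.2 1;0 0 0 0 -0.5 0 1;0 0 0 0 -0.4 0 1;0 0 0 0 0 0 1;0 0 0 0 0 -0.3 1;0 0 0 0 0 -0.3 1;0 0 0 0 0 0 1;0 0 0 0 0 0 1"
}}

```text
clock: 5.72
ee_pos: [0.499, -0.042, 0.1401]
orientation: [1.0, 0.004, -0.001, -0.001]
wrist_force: [1.0, -1.5, 0.6]
finger_gap: 0.0005
grasp_force: 0.0
```

Run:
```python
from station import sense,camera
import cv2
from h import *
s=sense();print(s["ee_pos"],s["wrist_force"])
b=camera("side")[150:220,240:310,::-1]
cv2.imwrite("pics/a3.png",cv2.resize(b,None,fx=8,fy=8,interpolation=2))
f=lambda P:(proj("side",P)-[240,150])*8
for n,P in [("ridge",(.5,.046,.133)),("tip",s["ee_pos"]-[0,0,.022]),("win-",(.467,-.043,.112)),("win+",(.533,-.043,.112)),("winL",(.5,-.001,.112)),("winR",(.5,-.085,.112))]:print(n,f(P).round())
```

```text
[ 0.49900933 -0.04195698  0.14014095] [ 0.99156057 -1.53318221  0.60573197]
ridge [180. 265.]
tip [239. 236.]
win- [297. 254.]
win+ [179. 238.]
winL [211. 273.]
winR [263. 220.]
```

View pics/a3.png

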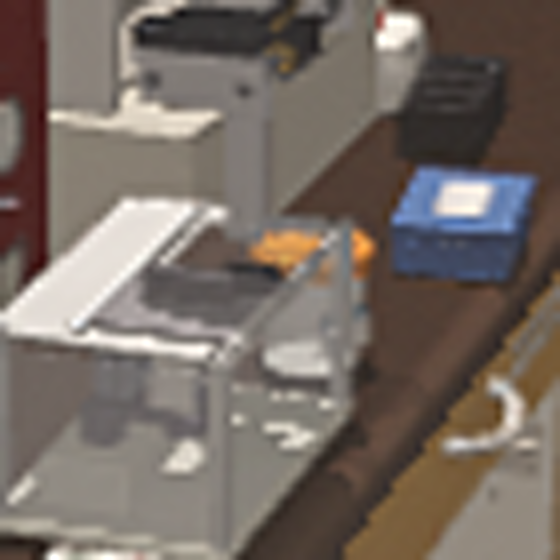

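The shutter is open: the ridge is at about (190,285) and the fingertip at about (245,235) sits over the open window. I'll press down.

Emit:
{"name": "arm_command", "arguments": {
  "deltas": "0 0 0 0 -0.03 -0.23 1;0 0 0 0 0 -0.23 1;0 0 0 0 0 0 1;0 0 0 0 0 -0.1 1;0 0 0 0 0 -0.1 1;0 0 0 0 0 -0.1 1;0 0 0 0 0 -0.1 1;0 0 0 0 0 0 1;0 0 0 0 0 0 1"
}}

```text
clock: 6.52
ee_pos: [0.4989, -0.0435, 0.1066]
orientation: [1.0, 0.005, -0.001, -0.0]
wrist_force: [-4.8, 1.1, 7.8]
finger_gap: 0.0008
grasp_force: 4.2
```

Emit:
{"name": "arm_command", "arguments": {
  "deltas": "0 0 0 0 0 -0.05 1;0 0 0 0 0 -0.05 1;0 0 0 0 0 0 1;0 0 0 0 0 0 1"
}}

```text
clock: 6.85
ee_pos: [0.4991, -0.0435, 0.104]
orientation: [1.0, 0.005, -0.001, -0.0]
wrist_force: [-7.5, 1.2, 15.5]
finger_gap: 0.0004
grasp_force: 7.9
```

Emit:
{"name": "arm_command", "arguments": {
  "deltas": "0 0 0 0 0 -0.03 1;0 0 0 0 0 0 1;0 0 0 0 0 0 1;0 0 0 0 0 0 1;0 0 0 0 0 0 1;0 0 0 0 0 0 1;0 0 0 0 0 0 1;0 0 0 0 0 0 1;0 0 0 0 0 0 1;0 0 0 0 0 0 1;0 0 0 0 0 0 1;0 0 0 0 0 0 1;0 0 0 0 0 0 1;0 0 0 0 0 0 1;0 0 0 0 0 0 1;0 0 0 0 0 0 1;0 0 0 0 0 0 1;0 0 0 0 0 0 1"
}}

```text
clock: 8.35
ee_pos: [0.4992, -0.0435, 0.1037]
orientation: [1.0, 0.005, -0.001, -0.0]
wrist_force: [-9.1, 1.8, 20.0]
finger_gap: 0.0004
grasp_force: 10.8
```

Emit:
{"name": "arm_command", "arguments": {
  "deltas": "0 0 0 0 0 0.1 1;0 0 0 0 0 0.1 1;0 0 0 0 0 0.1 1;0 0 0 0 0 0.1 1;0 0 0 0 0 0.1 1;0 0 0 0 0 0.25 1;0 0 0 0 0 0.25 1;0 0 0 0 0 0.25 1;0 0 0 0 0 0.25 1;0 0 0 0 0 0.25 1;0 0 0 0 0 0 1;0 0 0 0 0.5 0 1;0 0 0 0 0.5 0 1;0 0 0 0 0.6 0 1;0 0 0 0 0.6 0 1;0 0 0 0 0.5 0 1;0 0 0 0 0.5 0 1;0 0 0 0 0 0 1;0 0 0 0 0 0 1"
}}

```text
clock: 9.93
ee_pos: [0.4996, 0.0848, 0.1709]
orientation: [1.0, 0.006, -0.0, 0.0]
wrist_force: [-0.7, 0.5, 1.6]
finger_gap: 0.0008
grasp_force: 0.0
```

Run:
```python
from station import sense,camera
import cv2
from h import *
s=sense();print(s["ee_pos"],s["wrist_force"])
b=camera("side")[150:220,240:310,::-1]
cv2.imwrite("pics/a4.png",cv2.resize(b,None,fx=8,fy=8,interpolation=2))
```

```text
[0.49955453 0.08483172 0.17085937] [-0.74338273  0.46532242  1.62942131]
```

View pics/a4.png

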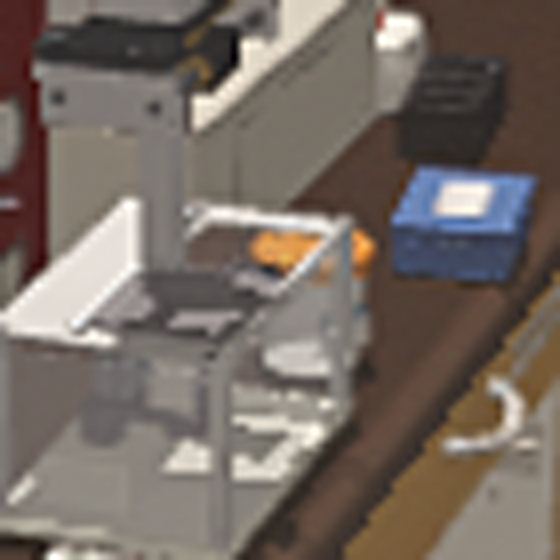

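The fingers are now left of the ridge and above it, and the window is open with the pad back up at about (255,280). I'll push the shutter closed.

Emit:
{"name": "arm_command", "arguments": {
  "deltas": "0 0 0 0 0 -0.3 1;0 0 0 0 0 -0.27 1;0 0 0 0 0 0 1;0 0 0 0 -0.2 0 1;0 0 0 0 -0.2 0 1;0 0 0 0 -0.2 0 1;0 0 0 0 -0.2 0 1;0 0 0 0 -0.2 0 1;0 0 0 0 -0.2 0 1;0 0 0 0 -0.2 0 1;0 0 0 0 -0.2 0 1;0 0 0 0 -0.2 0 1;0 0 0 0 -0.2 0 1;0 0 0 0 -0.2 0 1;0 0 0 0 -0.2 0 1;0 0 0 0 -0.1 0 1;0 0 0 0 0 0 1;0 0 0 0 0 0 1"
}}

```text
clock: 11.48
ee_pos: [0.4989, -0.0162, 0.1477]
orientation: [1.0, 0.004, -0.001, 0.0]
wrist_force: [0.9, -0.3, -0.6]
finger_gap: 0.0003
grasp_force: 0.0
```

Emit:
{"name": "arm_command", "arguments": {
  "deltas": "0 0 0 0 -0.07 0 1;0 0 0 0 -0.07 0 1;0 0 0 0 0 0 1;0 0 0 0 0 0 1"
}}

```text
clock: 11.82
ee_pos: [0.4992, -0.0213, 0.1478]
orientation: [1.0, 0.005, -0.001, 0.0]
wrist_force: [-0.5, 0.7, 1.1]
finger_gap: 0.0005
grasp_force: 0.1
```

Emit:
{"name": "arm_command", "arguments": {
  "deltas": "0 0 0 0 -0.06 0 1;0 0 0 0 -0.06 0 1;0 0 0 0 0 0 1;0 0 0 0 0 0 1"
}}

```text
clock: 12.15
ee_pos: [0.4998, -0.0263, 0.1482]
orientation: [1.0, 0.004, -0.0, 0.0]
wrist_force: [0.1, 0.2, 0.3]
finger_gap: 0.0008
grasp_force: 0.2
```

Emit:
{"name": "arm_command", "arguments": {
  "deltas": "0 0 0 0 -0.05 0 1;0 0 0 0 -0.05 0 1;0 0 0 0 0 0 1;0 0 0 0 0 0 1"
}}

```text
clock: 12.48
ee_pos: [0.4998, -0.0302, 0.1483]
orientation: [1.0, 0.004, 0.0, 0.0]
wrist_force: [-0.3, 1.8, -0.1]
finger_gap: 0.0001
grasp_force: 0.5
```

Emit:
{"name": "arm_command", "arguments": {
  "deltas": "0 0 0 0 -0.05 0 1;0 0 0 0 -0.05 0 1;0 0 0 0 0 0 1;0 0 0 0 0 0 1"
}}

```text
clock: 12.82
ee_pos: [0.4998, -0.0309, 0.1482]
orientation: [1.0, 0.004, 0.0, -0.003]
wrist_force: [-0.2, 9.4, 1.8]
finger_gap: 0.0007
grasp_force: 4.2
```

Closed against the stop. I'll withdraw in +y, go up, then move clear to check with the top camera.

Emit:
{"name": "arm_command", "arguments": {
  "deltas": "0 0 0 0 0.2 0 1;0 0 0 0 0.2 0.1 1;0 0 0 0 0 0.5 1;0 0 0 0 0 0.5 1;0 0 0 0 0 0.6 1;0 0 0 -0.3 -0.6 0.2 1;0 0 0 -0.3 -0.6 0 1;0 0 0 -0.3 -0.6 0 1;0 0 0 -0.3 -0.6 0 1;0 0 0 -0.3 -0.6 0 1;0 0 0 -0.3 -0.6 0 1;0 0 0 -0.3 -0.6 0 1;0 0 0 -0.3 -0.6 0 1;0 0 0 -0.3 -0.6 0 1;0 0 0 -0.3 -0.6 0 1;0 0 0 0 -0.6 0 1;0 0 0 0 -0.6 0 1;0 0 0 0 -0.6 0 1;0 0 0 0 0 0 1;0 0 0 0 0 0 1"
}}

```text
clock: 14.48
ee_pos: [0.3796, -0.3309, 0.2244]
orientation: [1.0, 0.004, -0.0, 0.0]
wrist_force: [-0.5, 0.4, -0.7]
finger_gap: 0.0005
grasp_force: 0.0
```

Run:
```python
from station import sense,camera
import cv2
from h import *
s=sense();print(s["ee_pos"],s["wrist_force"],s["clock"])
a=camera("top")[:,:,::-1];b=camera("side")[150:240,230:310,::-1]
cv2.imwrite("pics/a5.png",np.hstack([cv2.resize(a[165:240,200:300+60],(480,225),interpolation=2),cv2.resize(b,(200,225),interpolation=2)]))
```

```text
[ 0.37956904 -0.33085014  0.22437086] [-0.52089631  0.39529828 -0.68526116] 14.4833
```

View pics/a5.png

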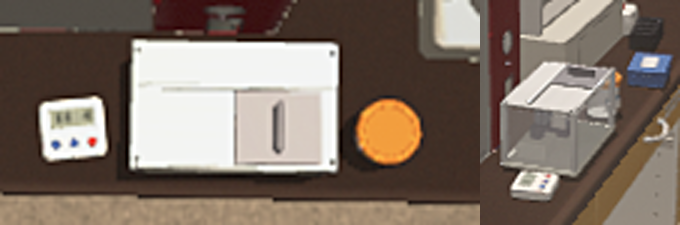

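The shutter covers the window, with the ridge at about (278,127), slightly right of where it started. The timer and cup have not moved, so I'll hand in.

```bash
python3 -c "
from station import workorder
print(workorder.job_done())"
```

```text
the job is handed in; nothing more can be done
None
```

I opened the shutter to its stop, held the lever down at 15–20 N for about 1.5 s, let it back up, closed the shutter to its stop and handed the job in at about 14.5 s; the hand-in returned no verdict.

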